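# Load a test plate on the slide carrier and index it to the next station

## Robot

A 6-joint arm with a two-finger parallel gripper is mounted at the origin on a cart in front of the work surface, level with it; the furniture and walls round the work are solid. World frame = base frame: x ahead of the robot, y to its left, z up, the work surface at z = 0. Lengths are in m, angles in rad, forces in N, time in s.
With the tool pointing down it reaches from about 0.375 to 0.925 m from the base axis. Payload 5.7 kg.
Tool frame: the origin (TCP) lies at the very end of the fingers, on their centre line; the grasp point (between the pads) lies 19 mm behind it; z points along the fingers, y is the line along which they close (so a half turn about z gives the same grasp; the last joint's range is limited). The gripper opens to 85 mm and grips with 20 to 120 N. Pads are 22 mm wide; open, the fingers measure 114 mm over their backs; the gripper's body (76 mm by 85 mm) begins 54 mm behind the grasp point. The pads swing forward as they close: fully open they stand 13 mm farther back than shut.
Start: joints at [0.987, 0.359, 1.51, -0, 1.272, -0.115], TCP at [0.271, 0.535, 0.231] pointing down, gripper open.
Joint ranges: [-2.97, 2.97], [-1.01, 2.36], [0.21, 2.38], [-0.96, 4.11], [0.2, 2.71], [-2.98, 2.98]. Speed limits (rad/s): [2.39, 2.39, 3.14, 3.14, 3.14, 3.14].

## Interface

Orientations are given as a rotation vector (axis times angle).
In Python, from station import env gives the robot as it stands. The module is installed in compiled form; this text tells all that it offers.
- The arm moves only by the tool jog_arm, never from a script. Its argument "targets" is a list of rows, each an object with "translation": the shift along the tool's x, y, z in m, a list of three; "turn": the turn, a rotation vector about the tool's x, y, z in degrees, a list of three. In form: [{"translation": [tx, ty, tz], "turn": [ax, ay, az]}, ...]. A call has 1 to 20 rows; each row shifts and turns the commanded pose from where the row before left it, along the tool's axes as they then stand; what a row does not reach is not made up. A row lasts 1/10 s, in which the tool goes at most 50 mm and 8.59 degrees, less where a joint would pass 70% of its speed; a pose out of reach is approached as far as the arm can. A call is refused whole if a number of a shift passes 0.05 or a number of a turn 8.59, either way. A call with a gripper value outside its range is refused whole. "jaw" is the finger opening in m, from 0 to 0.0854, set as the call begins (left out, the last holds). The fingers move at their own pace and stop on an object; the grip force is fixed at half the most. Time passes only in rows, so rows that do not move let the fingers close. It gives the time, the measured TCP pose, the force, the opening and the grip force at its end, in the units of the state.
- env.get_state(): the state, without advancing time (a new reading comes with each control period).
- env.get_image(name): name is "scene" or "top" or "wrist"; returns a dict with "frame" (400x640x3 uint8, blue, green, red), "z_map" (400x640 float32, m along the optical axis (not along the pixel's ray), 0 where there is no reading), "mtx" (3x3 intrinsics, pixels), "eye" and "rotation" of the camera in the world. Camera axes: x right, y down, z forward; pixel columns grow to the right and rows downward; lengths in m; the calibration is good to about 2 mm. A picture is of the moment at which its call begins.
- env.job_done(): hands the job in; it is judged then, once.
The state is a dict: "time_s": time; "qpos": joint angles; "qvel": joint speeds; "joint_torque": joint torques, N m; "tcp_pos": TCP position; "tcp_rot": TCP orientation; "force": force on the tool from outside, world axes, zero at the start; "moment": the same for the moment, N m; "width": finger opening in m; "gripper_force": force on a finger pad.
Only numpy, scipy, OpenCV 4.12 (cv2) and the standard library are available. Lean on these libraries where they do the work, as an engineer would, in place of code of your own. Each camera call takes 0.05 s, during which the arm holds its last target. There are 200 camera calls.

## Task

Take the test plate out of the wooden drying stand and stand it on its long edge in the wide middle slot of the carrier, right down on the slot's floor. Then let go of the plate and push the carrier itself, not the test plate, along its rail until it clicks into the middle station; do not run past that station, and leave the other things on the bench where they are.

Things in the scene. Friction and masses are not known exactly. Their poses are not given: they have to be found in the camera images.
- plate: Copper test plate with fired colour chips, a flat slab 60 x 100 mm, 8 mm thick (10 over the chips), 120 g, at first standing on its long edge in the stand. Origin: centre of its back face. x: along the 60 mm side (vertical while it stands on its long edge; may point down), y: along the 100 mm side, z: out of the face with the chips.
- plate_mid (a point): Centre of the test plate (4 mm from plate along its z). While it stands on edge the top edge is 30 mm above this point and the bottom edge 30 mm below.
- stand: Fixed wooden drying stand, 52 x 130 x 34 mm high, with one groove 12 mm wide along its y axis, open at both ends; groove floor 14 mm and side walls' top 34 mm above its origin (centre of the underside).
- rail: Fixed metal slide rail, 80 x 265 mm, bed 10 mm high, side guides 20 mm high. Origin: centre of the underside. y: along the rail; the carrier is pushed towards -y. It has three stations 65 mm apart along y (at y = +65, 0 and -65 mm), each marked by a brass pin on both guides (top at 28 mm) and a pair of cross ribs on the bed, between which a sprung ball under the carrier clicks.
- middle_station (a point): Middle station of the rail: the carrier's middle stands over this point when it is clicked in. On the bed, 10 mm above the table; axes as rail.
- carrier (a joint): Travel of the carrier in m along the rail towards the rail's -y: 0 = clicked in at the first station, 0.065 = clicked in at the middle station, 0.130 = last station. Starts loose between the first and the middle station. It slides with light friction (about 1 N); the click takes about 6 N and draws the carrier in over its last 4 mm.
- slot (a point): Centre of the floor of the carrier's middle slot (26 mm above the table), moves with the carrier, lengthwise at the carrier's middle. x: across the rail, y: along slot and rail, z: up. The carrier is 60 mm wide, 118 long. The middle slot is 12 mm wide, 106 mm long between the end plates and 24 mm deep (walls' top 50 mm above the table, rounded); the slots on either side of it are only 5 mm wide.
- push_face (a point): Point on the outer face of the carrier's tall end plate, at the +y end of the carrier, 48 mm above the table; axes as slot. The end plate is 50 mm wide and reaches from 22 to 66 mm above the table; push it towards -y.
- jar: Bystander, to be left alone: glaze jar with a pale screw lid, 51 mm across and 68 tall. Origin: centre of the underside.
- yellow_saucer: Bystander, to be left alone: shallow round saucer, 80 mm across and 26 tall. Origin: centre of the underside.
- covered_box: Bystander, to be left alone: round enamelled box with a domed lid, 64 mm across and 53 tall. Origin: centre of the underside.
- tape: Bystander, to be left alone: roll of tape lying flat, 96 mm across and 20 tall. Origin: centre of the underside.
- mug: Bystander, to be left alone: two-tone mug with a handle, 86 mm across (120 with the handle) and 88 tall. Origin: centre of the underside.

How it is judged:
On the way:
1. the test plate stands on its long edge in the middle slot and is let go, the carrier still short of the middle station (x of plate_mid in the frame of slot between -0.004 and 0.004 m and y of plate_mid in the frame of slot between -0.007 and 0.007 m and z of plate_mid in the frame of slot between 0.026 and 0.034 m and angle between the x axis of plate and the z axis of slot, either way round below 0.2 rad and angle between the y axis of plate and the y axis of slot, either way round below 0.12 rad and contact force between the fingers and plate below 0.1 N and value of joint carrier below 0.052 m), for 0.2 s.
At the end, for the whole second after the job is handed in: The test plate rests on its long edge in the carrier's middle slot (within 4 mm across, 7 mm along, 4 mm of the slot's floor in height, upright within 0.2 rad, in line within 0.12 rad); the carrier rests clicked in at the middle station (travel 0.062 to 0.068 m) (x of plate_mid in the frame of slot between -0.004 and 0.004 m and y of plate_mid in the frame of slot between -0.007 and 0.007 m and z of plate_mid in the frame of slot between 0.026 and 0.034 m and angle between the x axis of plate and the z axis of slot, either way round below 0.2 rad and angle between the y axis of plate and the y axis of slot, either way round below 0.12 rad and value of joint carrier between 0.062 and 0.068 m and linear speed of plate below 0.01 m/s and velocity of joint carrier between -0.005 and 0.005 m/s); the robot touches nothing.
It fails at once if the carrier runs past the middle station (travel over 0.085 m) (value of joint carrier above 0.085 m).
It fails at once if the carrier is moved on (travel over 0.055 m) with the fingers pressing on the test plate (contact force between the fingers and plate above 1 N and value of joint carrier above 0.055 m).
It fails at once if a bystander (jar, saucer, box, tape or mug) is shifted by more than 20 mm (distance of any of jar, yellow_saucer, covered_box, tape, mug from where it was at the start of the episode above 0.02 m).
It also fails if it takes over 54 s, if anything falls off the work surface, if the arm or the gripper's body presses on something with over 40 N, if the wrist force passes 120 N, or if a joint passes its speed limit or range.

## Working session

There is one attempt and no reset: what is moved stays moved. The work goes in short steps, Python scripts to look and compute and a tool call to move; the robot and the scene stay as the last step left them, time stands still between calls to the robot, and variables do not carry over. Pictures are saved under pics/ and viewed, at most 10 in all, crops included, and the job is handed in when it is done.

Besides the shell and the picture viewer there is one more tool, called after ">>>" by a JSON object that holds its "fn" and its "kwargs", one argument or row to a line. jog_arm: Moves the arm, as the interface text tells. Its arguments: {"type":"object","properties":{"targets":{"type":"array"},"jaw":{"type":"number"}},"required":["targets"]}

```bash
mkdir -p pics
cat > h.py <<'E'
import numpy as np, cv2
from station import env
def grab(n):
    d=env.get_image(n); np.savez(f'{n}.npz',**d); return d
def world(d):
    K=np.array(d['mtx']);z=d['z_map'];v,u=np.mgrid[:z.shape[0],:z.shape[1]]
    P=np.stack([(u-K[0,2])/K[0,0]*z,(v-K[1,2])/K[1,1]*z,z],-1)
    return P@np.array(d['rotation']).T+np.array(d['eye'])
def ray(d,u,v,h):
    K=np.array(d['mtx']);r=np.array(d['rotation'])@np.array([(u-K[0,2])/K[0,0],(v-K[1,2])/K[1,1],1]);e=np.array(d['eye'])
    return e+r*(h-e[2])/r[2]
E
python3 - <<'E'
from h import *
for n in('scene','top'):
    d=grab(n);cv2.imwrite(f'pics/{n}0.png',d['frame']);print(n,d['eye'],d['rotation'],d['mtx'])
print(env.get_state())
E
```

```text
scene [0.16496475 0.23038994 0.77847377] [-0.91353427  2.58825054 -0.94356216] [[369.6816316    0.         316.04018027]
 [  0.         369.6816316  201.82390922]
 [  0.           0.           1.        ]]
top [ 0.48000655 -0.23399911  1.12902442] [-2.17918381  2.17753071 -0.05768818] [[401.90792526   0.         314.14325334]
 [  0.         401.90792526 197.4151198 ]
 [  0.           0.           1.        ]]
{'time_s': 0.1, 'qpos': array([ 9.86874385e-01,  3.59473112e-01,  1.51129310e+00, -3.81077179e-06,
        1.27251052e+00, -1.15094327e-01]), 'qvel': array([ 3.06575033e-04, -1.09813471e-03, -1.80801277e-03, -1.51213699e-04,
        4.37124191e-05, -2.10377300e-03]), 'joint_torque': array([ 1.55531125e-04, -5.28655529e+01, -2.79348278e+01, -4.89867616e-04,
        5.20273898e-03,  2.82557977e-08]), 'tcp_pos': array([0.27077777, 0.53475468, 0.23052558]), 'tcp_rot': array([-7.29571627e-01, -3.05511405e+00,  2.48691316e-03]), 'force': array([ 0.10571033, -0.35010857, -0.3553958 ]), 'moment': array([ 0.00226857,  0.0064811 , -0.02846128]), 'gripper_force': 0.0, 'width': 0.085335280494168}
```

Rotations are rotation vectors, so the helper needs Rodrigues.

```bash
sed -i "s/np.array(d\['rotation'\])/cv2.Rodrigues(np.array(d['rotation']))[0]/" h.py; grep -c Rodrigues h.py
```

```text
2
```

View pics/scene0.png

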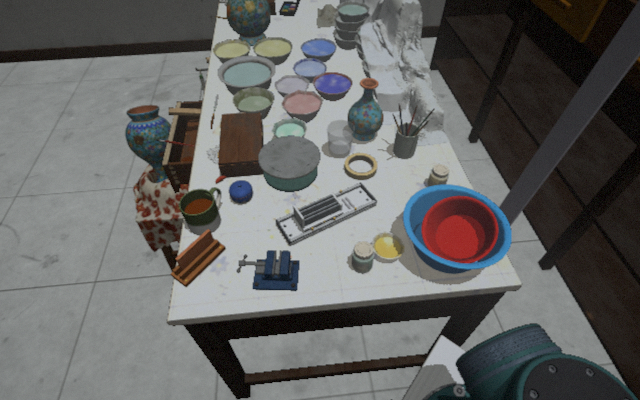

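View pics/top0.png

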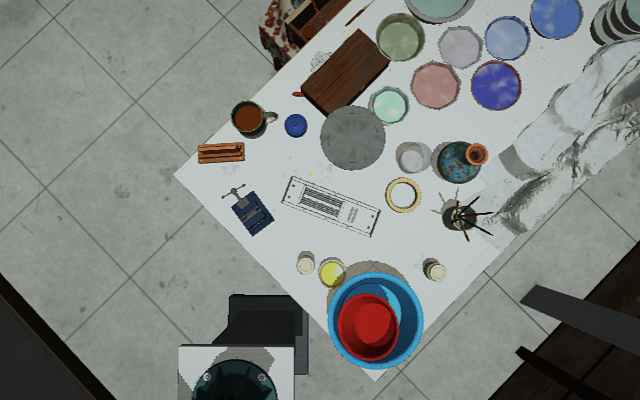

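The scene view shows the stand with the plate at (200,257) and the rail and carrier at (327,212). In the top view the stand is at (221,153), the rail runs from (285,190) to (375,225), and the carrier sits around (322,205). A vise at (250,210) stands between them. Next I'll zoom in and get coordinates.

Run:
```python
from h import *
ims=[]
for n,boxes in(('scene',[(160,220,250,290),(265,170,385,250)]),('top',[(190,135,250,175),(270,165,390,245)])):
    d=dict(np.load(n+'.npz'))
    for (a,b,c,e) in boxes: ims.append(cv2.resize(d['frame'][b:e,a:c],(400,300 if 0 else int(400*(e-b)/(c-a))),interpolation=cv2.INTER_CUBIC))
a=np.vstack([ims[0][:300],ims[2][:270]]) ;b=np.vstack([ims[1],ims[3]])
H=max(len(a),len(b));p=lambda m:cv2.copyMakeBorder(m,0,H-len(m),0,0,0)
o=np.hstack([p(a),p(b)]);print(o.shape);cv2.imwrite('pics/zoom.png',o)
d=dict(np.load('top.npz'));W=world(d)
for u,v in[(200,155),(221,148),(221,153),(221,160),(240,150),(250,210),(288,190),(300,196),(331,207),(375,225),(240,390)]: print(u,v,W[v,u].round(3))
d=dict(np.load('scene.npz'));W=world(d)
for u,v in[(200,250),(327,212),(280,265)]: print(u,v,W[v,u].round(3))
```

```text
(566, 800, 3)
200 155 [0.674 0.101 0.03 ]
221 148 [0.685 0.031 0.075]
221 153 [0.679 0.041 0.035]
221 160 [0.663 0.047 0.012]
240 150 [ 0.691 -0.007  0.014]
250 210 [ 0.52  -0.046  0.064]
288 190 [ 0.578 -0.143  0.012]
300 196 [ 0.557 -0.179  0.065]
331 207 [ 0.53  -0.262  0.025]
375 225 [ 0.481 -0.383  0.019]
240 390 [ 0.073 -0.034  0.106]
200 250 [0.685 0.037 0.04 ]
327 212 [ 0.521 -0.241  0.041]
280 265 [ 0.499 -0.043  0.064]
```

View pics/zoom.png

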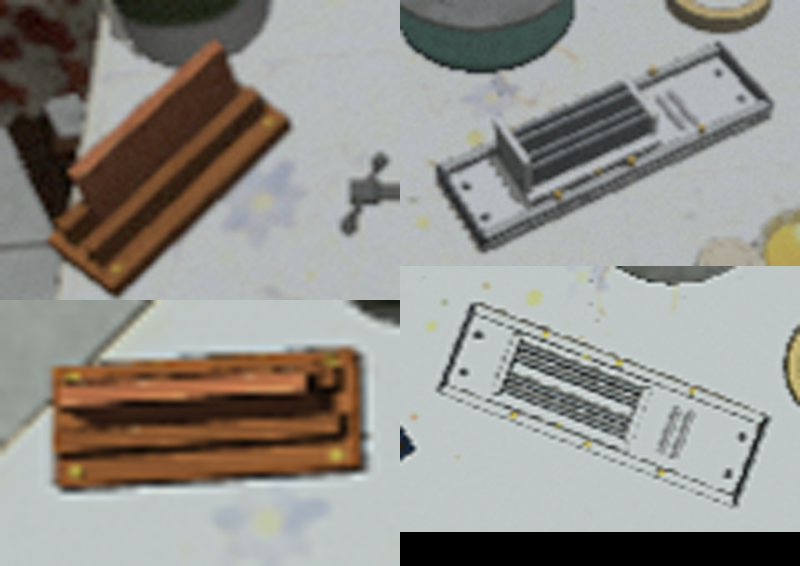

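The crops show the plate standing in its groove. The carrier's tall end plate is on the left (stand-side) end, so the push goes right and down in the top view. The brass pins on the guides are visible. Now to measure.

Run:
```python
from h import *
def fit(name,P):
    xy=P[:,:2].astype(np.float32);c,s,a=cv2.minAreaRect(xy*1000)
    print(name,len(P),'c',np.round(c,1),'size',np.round(s,1),'ang',round(a,2),'z',P[:,2].mean().round(4), np.percentile(P[:,2],[5,95]).round(4))
for n in('top','scene'):
    d=dict(np.load(n+'.npz'));W=world(d).copy();x,y,z=W[...,0],W[...,1],W[...,2]
    tb=(abs(z)<.006)&(x>.4)&(x<.8)&(abs(y)<.3);print(n,'table z',np.median(z[tb]))
    near=(abs(x-.68)<.07)&(abs(y-.04)<.1)
    m=near&(z>.064)&(z<.09);fit('plate top',W[m])
    fit('stand',W[near&(z>.008)&(z<.038)])
    r=(abs(x-.53)<.12)&(abs(y+.26)<.16)
    # rail frame guess
    fit('endplate',W[r&(z>.056)&(z<.075)&(y<-.1)])
    fit('carrier walls',W[r&(z>.044)&(z<.055)&(y<-.12)])
    hsv=cv2.cvtColor(d['frame'],cv2.COLOR_BGR2HSV)
    br=((hsv[...,0]>12)&(hsv[...,0]<32)&(hsv[...,1]>90)).astype(np.uint8)
    k,l,st,c=cv2.connectedComponentsWithStats(br,connectivity=8)
    for i in range(1,k):
        u,v=c[i];p=ray(d,u,v,.028);q=ray(d,u,v,.034)
        if abs(p[0]-.53)<.12 and abs(p[1]+.26)<.16 and st[i,4]<40: print('brass',st[i,4],c[i].round(1),p.round(4))
        elif abs(p[0]-.68)<.07 and abs(p[1]-.04)<.1 and st[i,4]<15: print('standbrass',st[i,4],c[i].round(1),q.round(4))
```

```text
top table z 0.00029596491153061066
plate top 205 c [702.6  13.6] size [ 54.1 153.3] ang 33.51 z 0.0753 [0.066  0.0878]
stand 666 c [694.   24.9] size [ 69.5 175.7] ang 5.09 z 0.0216 [0.0109 0.0361]
endplate 306 c [ 599.9 -268.4] size [ 97.5 212.6] ang 48.62 z 0.0694 [0.0646 0.0731]
carrier walls 338 c [ 540.8 -237.2] size [114.5  45.7] ang 69.16 z 0.0502 [0.0466 0.0535]
standbrass 3 [243. 130.] [ 0.7431 -0.0187  0.034 ]
standbrass 2 [249.5 130. ] [ 0.7431 -0.0368  0.034 ]
standbrass 2 [216.5 149. ] [0.69   0.0541 0.034 ]
standbrass 2 [224.5 149. ] [0.69   0.0319 0.034 ]
standbrass 7 [230. 148.] [0.6928 0.0167 0.034 ]
standbrass 1 [200. 150.] [0.6873 0.0999 0.034 ]
brass 1 [313. 185.] [ 0.5905 -0.2129  0.028 ]
brass 3 [335.3 193.3] [ 0.5675 -0.2742  0.028 ]
brass 2 [357.  202.5] [ 0.5424 -0.3335  0.028 ]
brass 3 [303.3 209.3] [ 0.5235 -0.1865  0.028 ]
brass 1 [317. 213.] [ 0.5135 -0.2239  0.028 ]
brass 2 [325.5 218. ] [ 0.4999 -0.2472  0.028 ]
brass 2 [348.  226.5] [ 0.4767 -0.3086  0.028 ]
scene table z 5.6005186129859386e-05
plate top 441 c [706.1  15.5] size [ 56.  155.2] ang 34.81
[... 897 characters left out ...]
.7031 0.0207 0.034 ]
standbrass 1 [203. 243.] [0.6993 0.0176 0.034 ]
standbrass 4 [186.5 251. ] [0.7122 0.0572 0.034 ]
standbrass 3 [175.3 253. ] [0.7284 0.0774 0.034 ]
standbrass 2 [195.  252.5] [0.693  0.0472 0.034 ]
standbrass 1 [184. 254.] [0.71   0.0662 0.034 ]
standbrass 1 [186. 255.] [0.7041 0.065  0.034 ]
standbrass 1 [192. 255.] [0.693  0.0561 0.034 ]
standbrass 1 [191. 257.] [0.6904 0.0611 0.034 ]
standbrass 3 [178.7 258.7] [0.7094 0.0821 0.034 ]
standbrass 1 [181. 258.] [0.7066 0.0776 0.034 ]
standbrass 1 [188. 260.] [0.6894 0.0707 0.034 ]
standbrass 1 [169. 264.] [0.7153 0.1052 0.034 ]
standbrass 1 [181. 267.] [0.687  0.0927 0.034 ]
standbrass 1 [183. 268.] [0.6813 0.0914 0.034 ]
```

```bash
cat >> h.py <<'E'
def plan(p,yaw_y,n):
    """to TCP p with tool z down, tool y along the line at heading yaw_y (deg, mod 180): shift per row for n rows, then turn about tool z; tilt fix"""
    s=env.get_state();R=cv2.Rodrigues(np.array(s['tcp_rot']))[0]
    t=R.T@(np.array(p)-s['tcp_pos']);h=np.degrees(np.arctan2(R[1,1],R[0,1]))
    dt=(yaw_y-h+90)%180-90
    print('tcp',s['tcp_pos'].round(4),'yhead',round(h,2),'tilt',np.degrees(R[:2,2]).round(2),'shift',t.round(4),'per row',(t/n).round(5),'turn z tool',round(-dt,2),'q',s['qpos'].round(2),'t',s['time_s'])
E
python3 - <<'E'
from h import *
d=dict(np.load('top.npz'))
hsv=cv2.cvtColor(d['frame'],cv2.COLOR_BGR2HSV)
m=(hsv[...,1]>110).astype(np.uint8);m[:135]=0;m[172:]=0;m[:,:190]=0;m[:,252:]=0
P=[ray(d,u,v,.034)[:2]*1000 for v,u in np.argwhere(m)]
print(cv2.minAreaRect(np.float32(P)))
plan([.683,.05,.231],0,20)
E
```

```text
((681.1587524414062, 42.66320037841797), (50.73471450805664, 126.10044860839844), 3.52431058883667)
tcp [0.2708 0.5348 0.2305] yhead 63.14 tilt [-0.05 -0.08] shift [-5.868e-01 -2.462e-01 -2.000e-04] per row [-2.934e-02 -1.231e-02 -1.000e-05] turn z tool 63.14 q [ 0.99  0.36  1.51 -0.    1.27 -0.12] t 0.1
```

>>> {"fn": "jog_arm", "kwargs": {
  "targets": [
    {"translation": [-0.0294,-0.0123,0],"turn": [0,0,0]},
    {"translation": [-0.0294,-0.0123,0],"turn": [0,0,0]},
    {"translation": [-0.0294,-0.0123,0],"turn": [0,0,0]},
    {"translation": [-0.0294,-0.0123,0],"turn": [0,0,0]},
    {"translation": [-0.0294,-0.0123,0],"turn": [0,0,0]},
    {"translation": [-0.0294,-0.0123,0],"turn": [0,0,0]},
    {"translation": [-0.0294,-0.0123,0],"turn": [0,0,0]},
    {"translation": [-0.0294,-0.0123,0],"turn": [0,0,0]},
    {"translation": [-0.0294,-0.0123,0],"turn": [0,0,0]},
    {"translation": [-0.0294,-0.0123,0],"turn": [0,0,0]},
    {"translation": [-0.0294,-0.0123,0],"turn": [0,0,0]},
    {"translation": [-0.0294,-0.0123,0],"turn": [0,0,0]},
    {"translation": [-0.0294,-0.0123,0],"turn": [0,0,0]},
    {"translation": [-0.0294,-0.0123,0],"turn": [0,0,0]},
    {"translation": [-0.0294,-0.0123,0],"turn": [0,0,0]},
    {"translation": [-0.0294,-0.0123,0],"turn": [0,0,0]},
    {"translation": [-0.0294,-0.0123,0],"turn": [0,0,0]},
    {"translation": [-0.0294,-0.0123,0],"turn": [0,0,0]},
    {"translation": [-0.0294,-0.0123,0],"turn": [0,0,0]},
    {"translation": [-0.0294,-0.0123,0],"turn": [0,0,0]}
  ]
}}

```text
time_s: 2.1
tcp_pos: [0.6848, 0.049, 0.2307]
tcp_rot: [-0.73, -3.054, 0.0]
force: [0.4, 0.6, 0.0]
width: 0.0854
gripper_force: 0.0
```

>>> {"fn": "jog_arm", "kwargs": {
  "targets": [
    {"translation": [0,0,0],"turn": [0,0,7.5]},
    {"translation": [0,0,0],"turn": [0,0,7.5]},
    {"translation": [0,0,0],"turn": [0,0,7.5]},
    {"translation": [0,0,0],"turn": [0,0,7.5]},
    {"translation": [0,0,0],"turn": [0,0,7.5]},
    {"translation": [0,0,0],"turn": [0,0,7.5]},
    {"translation": [0,0,0],"turn": [0,0,7.5]},
    {"translation": [0,0,0],"turn": [0,0,7.5]},
    {"translation": [0,0,0],"turn": [0,0,0]},
    {"translation": [0,0,0],"turn": [0,0,0]}
  ]
}}

```text
time_s: 3.1
tcp_pos: [0.6842, 0.0501, 0.2309]
tcp_rot: [-2.155, -2.285, 0.001]
force: [0.1, 0.7, 1.0]
width: 0.0849
gripper_force: 0.0
```

Run:
```python
from h import *
plan([.683,.05,.231],3.5,1)
d=grab('wrist');cv2.imwrite('pics/w1.png',d['frame']);W=world(d)
print(d['eye'],d['mtx'])
for u,v in[(320,200),(320,100),(320,300),(200,200),(440,200)]: print(u,v,W[v,u].round(4))
```

```text
tcp [0.6842 0.0501 0.2309] yhead 3.34 tilt [-0.05 -0.  ] shift [-0.0001 -0.0012 -0.0001] per row [-5.00e-05 -1.25e-03 -1.30e-04] turn z tool -0.16 q [-0.03  0.48  1.31 -0.    1.35 -0.09] t 3.1
[0.67954425 0.13300495 0.37253569] [[288.55835913   0.         318.66465794]
 [  0.         288.55835913 201.00432805]
 [  0.           0.           1.        ]]
320 200 [0.6864 0.0309 0.0716]
320 100 [ 0.6804  0.1351 -0.0045]
320 300 [ 0.6978 -0.1573 -0.0009]
200 200 [0.555  0.0237 0.0732]
440 200 [ 1.1073 -0.158  -0.5555]
```

View pics/w1.png

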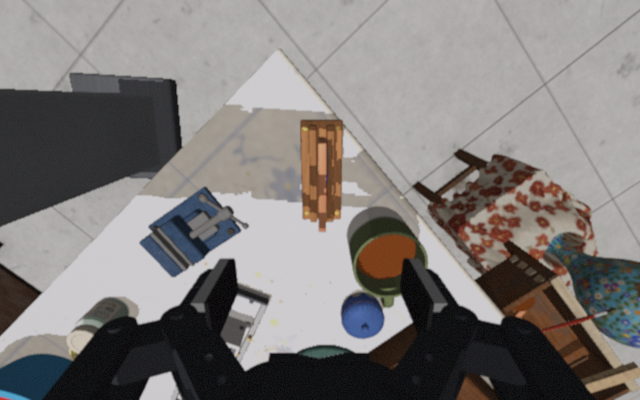

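The wrist view has the plate's top edge at column ~322, rows 143–230, on the stand at (322,170). The mug is close by at (385,260), so I'll approach with the fingers narrowed.

Run:
```python
from h import *
for n in('wrist','top','scene'):
    d=dict(np.load(n+'.npz'));W=world(d);hsv=cv2.cvtColor(d['frame'],cv2.COLOR_BGR2HSV)
    near=(abs(W[...,0]-.685)<.035)&(abs(W[...,1]-.04)<.1)
    m=near&(W[...,2]>.069)&(W[...,2]<.085)&(hsv[...,1]>80)
    P=W[m];print(n,len(P),'z',np.median(P[:,2]).round(4))
    # rays onto z=.074
    px=np.argwhere(m);Q=np.float32([ray(d,u,v,.074)[:2]*1000 for v,u in px])
    print('rect',cv2.minAreaRect(Q))
    s=near&(hsv[...,1]>80)&(W[...,2]>.025)&(W[...,2]<.04);Q=np.float32([ray(d,u,v,.034)[:2]*1000 for v,u in np.argwhere(s)]);print('stand',cv2.minAreaRect(Q),np.median(W[s][:,2]))
    mg=(abs(W[...,0]-.76)<.1)&(abs(W[...,1]+.04)<.09)&(W[...,2]>.078)&(W[...,2]<.1)
    if mg.sum():print('mug',W[mg].min(0).round(3),W[mg].max(0).round(3))
d=dict(np.load('wrist.npz'))
f=d['frame'][110:240,280:370];cv2.imwrite('pics/w1z.png',cv2.resize(f,None,fx=4.5,fy=4.5,interpolation=cv2.INTER_CUBIC))
```

```text
wrist 666 z 0.0731
rect ((687.0626831054688, 44.60562515258789), (7.816375732421875, 97.52297973632812), 3.7311580181121826)
stand ((686.744873046875, 49.260074615478516), (29.782583236694336, 115.9480209350586), 3.5981690883636475) 0.03307005160514384
mug [ 0.727 -0.1    0.078] [0.812 0.005 0.089]
top 129 z 0.0739
rect ((685.0432739257812, 41.0883674621582), (9.654861450195312, 99.01190185546875), 3.876378297805786)
stand ((684.0699462890625, 45.758262634277344), (31.44438362121582, 120.38102722167969), 3.756070375442505) 0.0341222361535094
mug [ 0.687 -0.102  0.078] [0.809 0.047 0.093]
scene 175 z 0.0739
rect ((685.1534423828125, 44.94103240966797), (12.619569778442383, 98.78739929199219), 3.337486982345581)
stand ((681.3322143554688, 50.83905029296875), (35.574424743652344, 117.4918441772461), 1.1250029802322388) 0.03350830881115441
mug [ 0.684 -0.1    0.078] [0.813 0.026 0.093]
```

View pics/w1z.png

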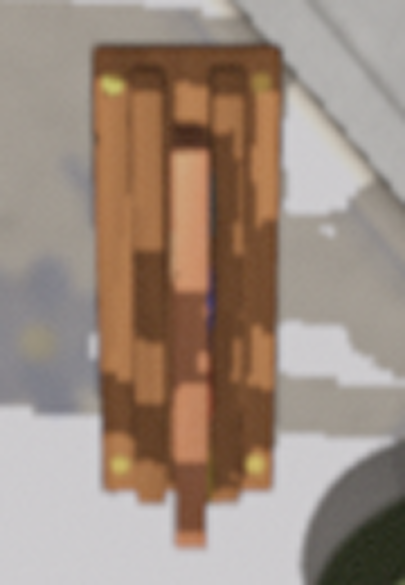

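>>> {"fn": "jog_arm", "kwargs": {
  "targets": [
    {"translation": [-0.0057,0.0015,0],"turn": [0,0,-0.35]},
    {"translation": [0,0,0.03],"turn": [0,0,0]},
    {"translation": [0,0,0.03],"turn": [0,0,0]},
    {"translation": [0,0,0.03],"turn": [0,0,0]},
    {"translation": [0,0,0.02],"turn": [0,0,0]},
    {"translation": [0,0,0],"turn": [0,0,0]},
    {"translation": [0,0,0],"turn": [0,0,0]}
  ],
  "jaw": 0.05
}}

```text
time_s: 3.85
tcp_pos: [0.6865, 0.0442, 0.1214]
tcp_rot: [-2.152, -2.289, 0.001]
force: [0.4, 0.9, 0.6]
width: 0.0499
gripper_force: 0.0
```

Run:
```python
from h import *
d=grab('wrist');W=world(d);hsv=cv2.cvtColor(d['frame'],cv2.COLOR_BGR2HSV)
near=(abs(W[...,0]-.685)<.035)&(abs(W[...,1]-.04)<.1)
m=near&(W[...,2]>.069)&(W[...,2]<.085)&(hsv[...,1]>80)
print(np.median(W[m][:,2]));Q=np.float32([ray(d,u,v,.074)[:2]*1000 for v,u in np.argwhere(m)]);print(cv2.minAreaRect(Q))
plan([.686,.0445,.045],3.7,1)
```

```text
0.07303262988399456
((687.4322509765625, 44.56089401245117), (8.148130416870117, 97.96527862548828), 3.987778425216675)
tcp [0.6873 0.0442 0.1225] yhead 3.52 tilt [ 0.1  -0.01] shift [ 0.0004 -0.0014  0.0775] per row [ 0.00038 -0.00141  0.07746] turn z tool -0.18 q [-0.04  0.58  1.41 -0.    1.14 -0.1 ] t 3.9
```

>>> {"fn": "jog_arm", "kwargs": {
  "targets": [
    {"translation": [0,0,0.02],"turn": [0,0,-0.2]},
    {"translation": [0,0,0.02],"turn": [0,0,0]},
    {"translation": [0,0,0.02],"turn": [0,0,0]},
    {"translation": [0,0,0.0165],"turn": [0,0,0]},
    {"translation": [0,0,0],"turn": [0,0,0]},
    {"translation": [0,0,0],"turn": [0,0,0]}
  ]
}}

```text
time_s: 4.5
tcp_pos: [0.6869, 0.0445, 0.0455]
tcp_rot: [2.148, 2.291, 0.001]
force: [1.3, 0.3, 0.3]
width: 0.05
gripper_force: 0.0
```

>>> {"fn": "jog_arm", "kwargs": {
  "targets": [
    {"translation": [0,0,0],"turn": [0,0,0]},
    {"translation": [0,0,0],"turn": [0,0,0]},
    {"translation": [0,0,0],"turn": [0,0,0]},
    {"translation": [0,0,0],"turn": [0,0,0]},
    {"translation": [0,0,0],"turn": [0,0,0]},
    {"translation": [0,0,0],"turn": [0,0,0]}
  ],
  "jaw": 0.0
}}

```text
time_s: 5.1
tcp_pos: [0.687, 0.0445, 0.0458]
tcp_rot: [2.148, 2.291, 0.001]
force: [-1.3, 0.8, 6.2]
width: 0.0076
gripper_force: 59.4
```

>>> {"fn": "jog_arm", "kwargs": {
  "targets": [
    {"translation": [0,0,-0.01],"turn": [0,0,0]},
    {"translation": [0,0,-0.02],"turn": [0,0,0]},
    {"translation": [0,0,-0.03],"turn": [0,0,0]},
    {"translation": [0,0,-0.03],"turn": [0,0,0]},
    {"translation": [0,0,-0.03],"turn": [0,0,0]},
    {"translation": [0,0,-0.025],"turn": [0,0,0]},
    {"translation": [0,0,0],"turn": [0,0,0]}
  ]
}}

```text
time_s: 5.8
tcp_pos: [0.6888, 0.0444, 0.1946]
tcp_rot: [2.145, 2.288, 0.008]
force: [0.6, 0.8, -1.3]
width: 0.0074
gripper_force: 59.5
```

Run:
```python
from h import *
plan([.50,-.345,.19],-21,15)
```

```text
tcp [0.6888 0.0444 0.1946] yhead 3.69 tilt [ 0.43 -0.02] shift [-0.3765 -0.2135  0.0033] per row [-0.0251  -0.01424  0.00022] turn z tool 24.69 q [-0.04  0.51  1.35 -0.    1.27 -0.1 ] t 5.8
```

>>> {"fn": "jog_arm", "kwargs": {
  "targets": [
    {"translation": [-0.0251,-0.0142,0],"turn": [0,0,0]},
    {"translation": [-0.0251,-0.0142,0],"turn": [0,0,0]},
    {"translation": [-0.0251,-0.0142,0],"turn": [0,0,0]},
    {"translation": [-0.0251,-0.0142,0],"turn": [0,0,0]},
    {"translation": [-0.0251,-0.0142,0],"turn": [0,0,0]},
    {"translation": [-0.0251,-0.0142,0],"turn": [0,0,0]},
    {"translation": [-0.0251,-0.0142,0],"turn": [0,0,0]},
    {"translation": [-0.0251,-0.0142,0],"turn": [0,0,0]},
    {"translation": [-0.0251,-0.0142,0],"turn": [0,0,0]},
    {"translation": [-0.0251,-0.0142,0],"turn": [0,0,0]},
    {"translation": [-0.0251,-0.0142,0],"turn": [0,0,0]},
    {"translation": [-0.0251,-0.0142,0],"turn": [0,0,0]},
    {"translation": [-0.0251,-0.0142,0],"turn": [0,0,0]},
    {"translation": [-0.0251,-0.0142,0],"turn": [0,0,0]},
    {"translation": [-0.0251,-0.0142,0],"turn": [0,0,0]},
    {"translation": [0,0,0],"turn": [0,0,6.2]},
    {"translation": [0,0,0],"turn": [0,0,6.2]},
    {"translation": [0,0,0],"turn": [0,0,6.2]},
    {"translation": [0,0,0],"turn": [0,0,6.1]},
    {"translation": [0,0,0],"turn": [0,0,0]}
  ]
}}

```text
time_s: 7.8
tcp_pos: [0.4972, -0.3443, 0.1887]
tcp_rot: [-2.588, -1.777, 0.001]
force: [0.1, 0.2, -0.8]
width: 0.0074
gripper_force: 59.4
```

Run:
```python
from h import *
plan([.50,-.345,.19],-21,1)
d=grab('wrist');W=world(d);K=d['mtx']
f=d['frame'];cv2.imwrite('pics/w2.png',np.vstack([cv2.resize(f[:, 160:480],None,fx=1.5,fy=1.5,interpolation=cv2.INTER_CUBIC)]))
print(d['eye'])
for u,v in[(320,100),(320,150),(320,200)]:print(W[v,u].round(4))
```

```text
tcp [ 0.4972 -0.3443  0.1887] yhead -21.07 tilt [-0.1   0.08] shift [ 0.0004  0.0028 -0.0013] per row [ 0.00039  0.00284 -0.00131] turn z tool -0.07 q [-0.72  0.41  1.55 -0.    1.19 -0.35] t 7.8
[ 0.52777566 -0.26715443  0.33044379]
[ 0.5287 -0.2657  0.024 ]
[ 0.5101 -0.3141  0.0116]
[ 0.5141 -0.3032  0.217 ]
```

View pics/w2.png

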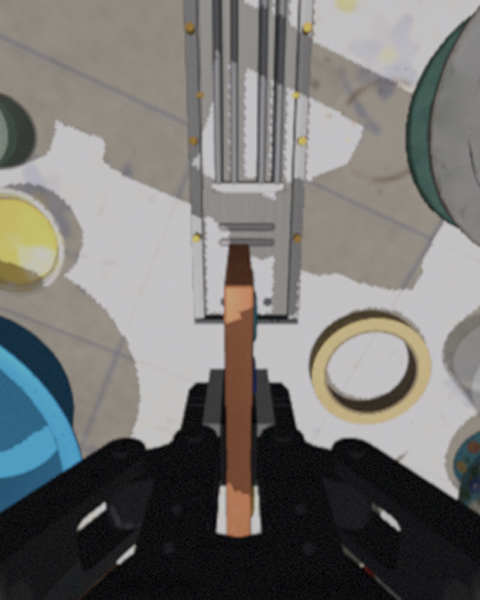

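The plate is held upright: its near end is at about (238,245–290) in the 1.5× crop. The carrier's slots run up out of the frame at columns 215–285, and the brass pins are visible. I'll back off along the rail to see the whole carrier.

>>> {"fn": "jog_arm", "kwargs": {
  "targets": [
    {"translation": [-0.025,0,-0.01],"turn": [0,0,0]},
    {"translation": [-0.025,0,-0.01],"turn": [0,0,0]},
    {"translation": [-0.02,0,0],"turn": [0,0,0]},
    {"translation": [0,0,0],"turn": [0,0,0]},
    {"translation": [0,0,0],"turn": [0,0,0]}
  ]
}}

```text
time_s: 8.35
tcp_pos: [0.4723, -0.4099, 0.2089]
tcp_rot: [-2.588, -1.778, -0.0]
force: [0.1, 0.1, -0.7]
width: 0.0075
gripper_force: 59.4
```

Run:
```python
from h import *
plan([.50,-.345,.19],-21,1)
d=grab('wrist')
f=d['frame'];cv2.imwrite('pics/w3.png',cv2.resize(f[:180, 230:430],None,fx=3.3,fy=3.3,interpolation=cv2.INTER_CUBIC))
print(d['eye'])
```

```text
tcp [ 0.4723 -0.4099  0.2089] yhead -21.02 tilt [-0.05  0.1 ] shift [0.0705 0.0026 0.019 ] per row [0.07051 0.00256 0.01899] turn z tool -0.02 q [-0.83  0.42  1.48  0.    1.25 -0.46] t 8.35
[ 0.50270712 -0.33277037  0.35068611]
```

View pics/w3.png

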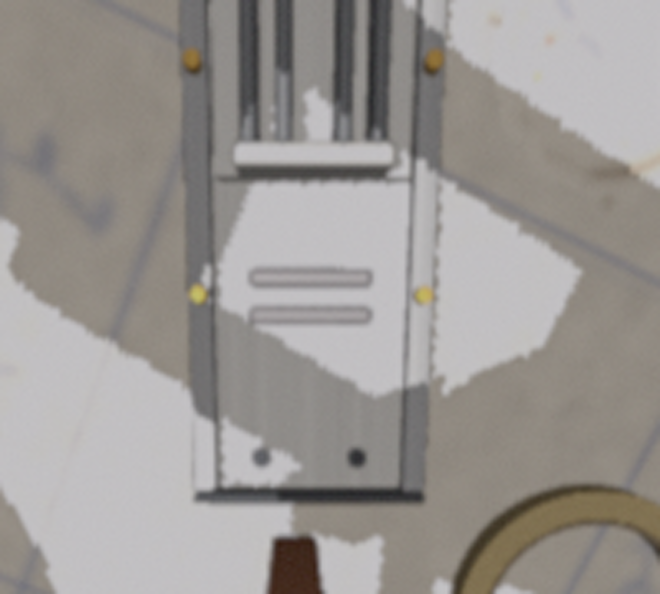

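That was the wrong way: the camera leads on the +y side. This view shows the last-station pins at (198,293) and (424,293), the middle pins at (192,60) and (433,60), and the carrier's low end plate at (313,155). I'll move back toward +y.

>>> {"fn": "jog_arm", "kwargs": {
  "targets": [
    {"translation": [0.025,0,0],"turn": [0,0,0]},
    {"translation": [0.03,0.001,0],"turn": [0,0,0]},
    {"translation": [0.03,0.001,0],"turn": [0,0,0]},
    {"translation": [0.025,0,0],"turn": [0,0,0]},
    {"translation": [0,0,0],"turn": [0,0,0]},
    {"translation": [0,0,0],"turn": [0,0,0]}
  ]
}}

```text
time_s: 9.0
tcp_pos: [0.5143, -0.307, 0.2095]
tcp_rot: [-2.586, -1.782, 0.001]
force: [0.2, -0.9, -1.3]
width: 0.0074
gripper_force: 59.4
```

Run:
```python
from h import *
plan([.50,-.345,.19],-21,1)
d=grab('wrist')
f=d['frame'];cv2.imwrite('pics/w4.png',cv2.resize(f[:190, 230:430],None,fx=3.1,fy=3.1,interpolation=cv2.INTER_CUBIC))
W=world(d);print(d['eye'])
# rail frame about top-view estimate
c=np.array([.5337,-.2607]);a=np.radians(-21);ex=np.array([np.cos(a),np.sin(a)]);ey=np.array([-ex[1],ex[0]])
q=W[...,:2]-c;X=q@ex;Y=q@ey;Z=W[...,2]
np.savez('rf.npz',X=X,Y=Y,Z=Z)
m=(abs(X)<.034)&(abs(Y)<.12)
for lo,hi,n in((.06,.072,'endplate'),(.044,.055,'walls'),(.022,.03,'floor')):
    k=m&(Z>lo)&(Z<hi)
    if k.any():print(n,k.sum(),np.percentile(X[k],[1,50,99]).round(4),np.percentile(Y[k],[1,50,99]).round(4),np.median(Z[k]).round(4))
hsv=cv2.cvtColor(f,cv2.COLOR_BGR2HSV);b=((hsv[...,0]>12)&(hsv[...,0]<32)&(hsv[...,1]>90)&(abs(X)<.045)&(abs(Y)<.14)).astype(np.uint8)
n,l,s,cc=cv2.connectedComponentsWithStats(b)
for i in range(1,n):
    if s[i,4]>5:
        p=ray(d,*cc[i],.028)[:2]-c;print('brass',s[i,4],cc[i].round(1),(p@ex).round(4),(p@ey).round(4))
for v in(40,60,80,100,120):print(v,' '.join('%d'%x for x in cv2.cvtColor(f,cv2.COLOR_BGR2GRAY)[v,295:350]))
```

```text
tcp [ 0.5143 -0.307   0.2095] yhead -20.85 tilt [-0.04  0.02] shift [-0.0406  0.0002  0.0195] per row [-0.04063  0.00021  0.01951] turn z tool 0.15 q [-0.65  0.38  1.54 -0.    1.23 -0.29] t 9.0
[ 0.54443197 -0.22952365  0.35116828]
endplate 446 [-0.0224  0.002   0.0264] [0.0796 0.0821 0.0851] 0.065
walls 2594 [-0.0192  0.0051  0.0226] [-0.0309  0.0288  0.0799] 0.0492
floor 3661 [-0.0285  0.0008  0.0313] [-0.0287  0.0315  0.0812] 0.0252
brass 21 [287.8  69. ] -0.0335 0.0645
brass 19 [357.3  69.3] 0.0376 0.0643
brass 18 [289.3 133.1] -0.034 0.0002
brass 16 [354.2 133.6] 0.0373 -0.0001
brass 11 [290.9 189.4] -0.034 -0.0641
brass 14 [351.6 189.8] 0.0369 -0.0644
brass 190 [314.8 202. ] -0.0061 -0.0797
brass 6 [383.2 295. ] 0.0847 -0.2107
brass 39 [327.5 332.8] 0.0113 -0.2742
40 126 131 138 141 141 142 141 142 140 142 140 143 143 141 141 141 141 140 140 141 140 141 141 141 141 141 140 140 140 139 140 141 140 140 139 138 139 139 139 139 138 138 139 139 137 138 137 138 139 137 138 136 138 138 135
60 141 143 142 143 141 136 120 123 138 127 98 72 107 132 143 140 123 114 130 133 114 98 130 141 141 148 168 187 190 191 192 191 189 165 115 98 113 112 99 102 133 144 139 111 69 56 69 79 73 82 117 138 141 143 142
80 138 141 150 170 188 187 155 131 140 128 103 75 99 130 141 142 136 123 130 134 113 98 127 139 141 151 178 190 193 192 191 193 187 151 108 118 141 126 106 117 136 150 157 114 78 106 136 131 112 109 135 155 174 187 193
100 182 192 192 193 192 188 164 134 134 130 108 78 93 128 141 138 128 120 132 134 111 99 126 140 148 169 186 191 192 192 192 194 185 134 99 123 139 119 110 132 152 168 143 92 92 122 140 123 108 129 150 180 191 193 187
120 164 186 190 191 192 191 180 144 133 136 116 83 84 124 138 140 137 124 132 134 112 98 127 139 139 150 179 191 191 192 193 191 171 119 111 137 129 109 112 133 145 143 100 75 114 142 129 108 115 137 156 166 163 157 131
```

View pics/w4.png

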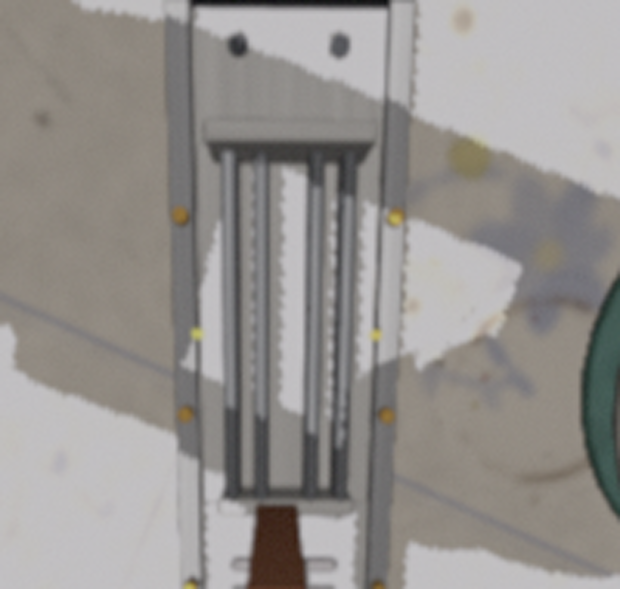

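The view shows the carrier clearly: tall end plate at (290,135), wide slot centred at about (290,330), low end plate at (285,500), station pins at rows 215, 413 and 585. The rail centreline is X≈+1.8 mm from my estimate and the carrier centre is Y≈+26.5 mm, so travel is ≈0.0385. Next I'll check the plate's pose in the hand.

Run:
```python
from h import *
s=env.get_state();R=cv2.Rodrigues(np.array(s['tcp_rot']))[0]
d=dict(np.load('wrist.npz'));W=world(d);T=(W-s['tcp_pos'])@R
hsv=cv2.cvtColor(d['frame'],cv2.COLOR_BGR2HSV)
m=(hsv[...,0]<20)&(hsv[...,1]>90)&(abs(T[...,1])<.02)&(T[...,2]<.05)&(T[...,2]>-.06)&(T[...,0]<.07)&(T[...,0]>-.06)
P=T[m];print(len(P),np.percentile(P,[1,50,99],axis=0).round(4))
e=P[P[:,0]>np.percentile(P[:,0],97)-.004]
end=P[P[:,0]>.046]
for lo in np.arange(-.03,.035,.01):
    k=end[(end[:,2]>=lo)&(end[:,2]<lo+.01)]
    if len(k)>3:print('end z%.2f'%lo,len(k),'x',np.median(k[:,0]).round(4),'y',np.percentile(k[:,1],[2,50,98]).round(4))
top=P[(P[:,2]<-.024)]
for lo in np.arange(-.05,.05,.02):
    k=top[(top[:,0]>=lo)&(top[:,0]<lo+.02)]
    if len(k)>3:print('top x%.2f'%lo,len(k),'z',np.median(k[:,2]).round(4),'y',np.percentile(k[:,1],[2,50,98]).round(4))
c=np.array([.5337,-.2607]);a=np.radians(-21);ex=np.array([np.cos(a),np.sin(a)]);ey=np.array([-ex[1],ex[0]])
g=c+.0018*ex+.0265*ey;print('slot',g);plan([*g,.12],-21.25,1)
```

```text
3403 [[-0.0392 -0.0038 -0.0362]
 [ 0.0157  0.0002 -0.0271]
 [ 0.0493  0.0044  0.0208]]
end z-0.03 220 x 0.0484 y [-0.0035  0.0002  0.004 ]
end z-0.02 100 x 0.049 y [-0.0034  0.0002  0.0039]
end z-0.01 72 x 0.0491 y [-0.0032  0.0002  0.0035]
end z0.00 58 x 0.0491 y [-0.0029  0.0002  0.0033]
end z0.01 49 x 0.0491 y [-0.0031  0.0002  0.0035]
end z0.02 36 x 0.0491 y [-0.0033 -0.0001  0.0031]
top x-0.05 240 z -0.0271 y [-0.0033  0.0003  0.0039]
top x-0.03 538 z -0.0272 y [-0.0036  0.0003  0.0038]
top x-0.01 648 z -0.0273 y [-0.0037 -0.0002  0.0038]
top x0.01 761 z -0.0272 y [-0.0038  0.0003  0.0043]
top x0.03 819 z -0.0272 y [-0.0036  0.0002  0.004 ]
slot [ 0.5448772  -0.23660518]
tcp [ 0.5142 -0.3079  0.2096] yhead -20.92 tilt [-0.03 -0.01] shift [0.0776 0.0033 0.0896] per row [0.07755 0.0033  0.08957] turn z tool 0.33 q [-0.65  0.38  1.54 -0.    1.23 -0.29] t 9.05
```

The plate is square in the hand: slab centre at tool y +0.2 mm, x −0.9 mm, bottom edge 32.8 mm past the TCP. The chips add 2 mm on the +y face, so I'll centre the 10 mm envelope, 1.2 mm across from the TCP.

>>> {"fn": "jog_arm", "kwargs": {
  "targets": [
    {"translation": [0.0262,0.0007,0],"turn": [0,0,0.33]},
    {"translation": [0.0262,0.0007,0],"turn": [0,0,0]},
    {"translation": [0.0261,0.0007,0],"turn": [0,0,0]},
    {"translation": [0,0,0.03],"turn": [0,0,0]},
    {"translation": [0,0,0.03],"turn": [0,0,0]},
    {"translation": [0,0,0.03],"turn": [0,0,0]},
    {"translation": [0,0,0.015],"turn": [0,0,0]},
    {"translation": [0,0,0],"turn": [0,0,0]},
    {"translation": [0,0,0],"turn": [0,0,0]},
    {"translation": [0,0,0],"turn": [0,0,0]}
  ]
}}

```text
time_s: 10.05
tcp_pos: [0.5454, -0.2369, 0.106]
tcp_rot: [2.593, 1.77, 0.001]
force: [0.2, -0.2, -0.7]
width: 0.0073
gripper_force: 59.4
```

Run:
```python
from h import *
c=np.array([.5337,-.2607]);a=np.radians(-21);ex=np.array([np.cos(a),np.sin(a)]);ey=np.array([-ex[1],ex[0]])
g=c+.0018*ex+.0265*ey;plan([*g,.0588],-21.25,1)
d=grab('wrist');W=world(d);f=d['frame'];q=W[...,:2]-c;X=q@ex;Y=q@ey;Z=W[...,2]
m=(abs(X)<.034)&(abs(Y-.0265)<.075)
for lo,hi,n in((.06,.069,'endplate'),(.044,.055,'walls')):
    k=m&(Z>lo)&(Z<hi)&((Y>.076) if n=='endplate' else True)
    if k.any():print(n,k.sum(),np.percentile(X[k],[1,50,99]).round(4),np.percentile(Y[k],[1,50,99]).round(4))
hsv=cv2.cvtColor(f,cv2.COLOR_BGR2HSV);b=((hsv[...,0]>12)&(hsv[...,0]<32)&(hsv[...,1]>90)&(abs(X)<.045)&(abs(Y)<.14)).astype(np.uint8)
n,l,s,cc=cv2.connectedComponentsWithStats(b)
for i in range(1,n):
    if s[i,4]>8:
        p=ray(d,*cc[i],.028)[:2]-c;print('brass',s[i,4],cc[i].round(1),(p@ex).round(4),(p@ey).round(4))
cv2.imwrite('pics/w5.png',cv2.resize(f[:260,230:430],None,fx=2.3,fy=2.3,interpolation=cv2.INTER_CUBIC))
```

```text
tcp [ 0.5454 -0.2369  0.106 ] yhead -21.37 tilt [ 0.11 -0.07] shift [ 0.0001 -0.0007  0.0472] per row [ 9.000e-05 -7.200e-04  4.722e-02] turn z tool -0.12 q [-0.53  0.49  1.65 -0.    1.   -0.15] t 10.05
endplate 810 [-0.0218  0.0014  0.0261] [0.0799 0.0833 0.0859]
walls 2537 [-0.0189 -0.0052  0.0227] [-0.0011  0.0477  0.0859]
brass 39 [271.5 162.2] -0.0332 0.0657
brass 40 [363.2 162. ] 0.0373 0.0654
brass 180 [315.  201.3] -0.0002 0.0336
brass 12 [280.1 207.2] -0.0285 0.0288
brass 20 [355.  207.1] 0.0323 0.0284
brass 31 [276.1 237. ] -0.0332 0.0021
brass 31 [359.9 237. ] 0.0373 0.0016
brass 46 [327.6 334.4] 0.0105 -0.1014
```

View pics/w5.png

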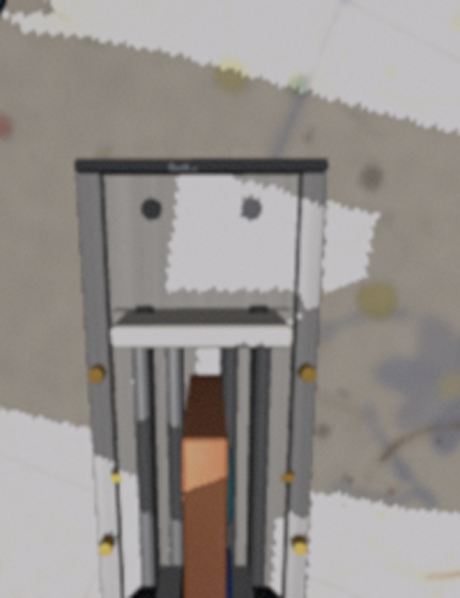

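The plate's near end sits at (205,400) between the slot walls (180–235), with the chips on the right. The pins put the centreline at X=1.95 mm. I need −1.7 mm in tool y and +1.2 mm in tool x, and then I'll start descending.

>>> {"fn": "jog_arm", "kwargs": {
  "targets": [
    {"translation": [0.0012,-0.0017,0],"turn": [0,0,-0.15]},
    {"translation": [0,0,0],"turn": [0,0,0]},
    {"translation": [0,0,0.01],"turn": [0,0,0]},
    {"translation": [0,0,0.008],"turn": [0,0,0]},
    {"translation": [0,0,0.004],"turn": [0,0,0]},
    {"translation": [0,0,0],"turn": [0,0,0]},
    {"translation": [0,0,0],"turn": [0,0,0]},
    {"translation": [0,0,0],"turn": [0,0,0]}
  ]
}}

```text
time_s: 10.9
tcp_pos: [0.5433, -0.2341, 0.0828]
tcp_rot: [-2.592, -1.775, 0.0]
force: [0.0, 0.5, -0.5]
width: 0.0075
gripper_force: 59.4
```

Run:
```python
from h import *
c=np.array([.5337,-.2607]);a=np.radians(-21);ex=np.array([np.cos(a),np.sin(a)]);ey=np.array([-ex[1],ex[0]])
g=c+.0008*ex+.0277*ey;plan([*g,.0588],-21.25,1)
d=grab('wrist');W=world(d);f=d['frame'];q=W[...,:2]-c;X=q@ex;Y=q@ey
hsv=cv2.cvtColor(f,cv2.COLOR_BGR2HSV);b=((hsv[...,0]>12)&(hsv[...,0]<32)&(hsv[...,1]>90)&(abs(X)<.045)&(abs(Y)<.14)).astype(np.uint8)
n,l,s,cc=cv2.connectedComponentsWithStats(b)
for i in range(1,n):
    if s[i,4]>8:
        p=ray(d,*cc[i],.028)[:2]-c;print('brass',s[i,4],cc[i].round(1),(p@ex).round(4),(p@ey).round(4))
k=(W[...,2]>.061)&(W[...,2]<.068)&(Y>.077)&(Y<.09)&(abs(X)<.03);print(np.percentile(Y[k],[2,98]),np.percentile(X[k],[2,98]))
```

```text
tcp [ 0.5433 -0.2341  0.0828] yhead -21.19 tilt [-0.02 -0.  ] shift [-0.0005  0.0013  0.024 ] per row [-0.00055  0.00132  0.02398] turn z tool 0.06 q [-0.52  0.51  1.68 -0.    0.95 -0.15] t 10.9
brass 49 [271.1 171.3] -0.0332 0.0657
brass 53 [372.7 171.3] 0.0374 0.0655
brass 191 [315.  201.7] -0.0029 0.0432
brass 24 [362.7 220.1] 0.0321 0.0287
brass 17 [280.6 220. ] -0.0283 0.029
brass 43 [275.7 252.1] -0.0333 0.0023
brass 44 [367.5 252. ] 0.037 0.0022
brass 37 [327.5 332.8] 0.0068 -0.0754
brass 10 [402.5 380.4] 0.0759 -0.1303
[0.08050133 0.08592649] [-0.02157274  0.02568669]
```

```bash
cat > rel.py <<'E'
from h import *
c=np.array([.5337,-.2607]);a=np.radians(-21.2);ex=np.array([np.cos(a),np.sin(a)]);ey=np.array([-ex[1],ex[0]])
d=grab('wrist');W=world(d);f=d['frame'];q=W[...,:2]-c;X=q@ex;Y=q@ey;Z=W[...,2]
hsv=cv2.cvtColor(f,cv2.COLOR_BGR2HSV)
br=(hsv[...,0]<20)&(hsv[...,1]>90)&(abs(X)<.015)&(Z>.04)&(Z<.13)
e=br&(Y>.07);print('plate end',e.sum(),'X',np.percentile(X[e],[3,50,97]).round(4),'Y',np.percentile(Y[e],[50,98]).round(4),'z',np.percentile(Z[e],[2,98]).round(4))
t=br&(Z>np.percentile(Z[br],60))
for lo in(.0,.02,.04,.06):
    k=t&(Y>lo)&(Y<lo+.02)
    if k.sum()>20:print('top',lo,'X',np.percentile(X[k],[3,50,97]).round(4),'z',np.median(Z[k]).round(4))
k=(Z>.046)&(Z<.053)&(abs(X)<.03)&(Y>.04)&(Y<.075)&(hsv[...,1]<70)
h,b=np.histogram(X[k],np.arange(-.024,.028,.001));print('walls',dict(zip((b[:-1]*1000).round().astype(int).tolist(),h.tolist())))
k=(Z>.061)&(Z<.068)&(Y>.077)&(Y<.09)&(abs(X)<.03);print('endplate Y',np.percentile(Y[k],[2,98]).round(4),'X',np.percentile(X[k],[2,98]).round(4))
s=env.get_state();p=s['tcp_pos'][:2]-c;print('tcp XY',(p@ex).round(4),(p@ey).round(4),s['tcp_pos'][2].round(4),s['force'].round(1))
E
python3 rel.py
```

```text
plate end 705 X [-0.0039 -0.0001  0.0034] Y [0.0763 0.0767] z [0.0585 0.1111]
top 0.0 X [-0.004  -0.0001  0.0035] z 0.1106
top 0.02 X [-0.0041  0.0004  0.0035] z 0.1108
top 0.04 X [-0.004  -0.0001  0.0035] z 0.1106
top 0.06 X [-0.0042 -0.0005  0.0034] z 0.1106
walls {-24: 0, -23: 0, -22: 0, -21: 0, -20: 10, -19: 75, -18: 71, -17: 87, -16: 87, -15: 83, -14: 0, -13: 0, -12: 0, -11: 0, -10: 16, -9: 74, -8: 89, -7: 39, -6: 17, -5: 0, -4: 0, -3: 0, -2: 0, -1: 0, 0: 0, 1: 0, 2: 0, 3: 0, 4: 0, 5: 0, 6: 0, 7: 7, 8: 91, 9: 82, 10: 83, 11: 77, 12: 54, 13: 0, 14: 0, 15: 0, 16: 0, 17: 29, 18: 89, 19: 87, 20: 85, 21: 79, 22: 45, 23: 0, 24: 0, 25: 0, 26: 0}
endplate Y [0.0805 0.086 ] X [-0.0218  0.0255]
tcp XY -0.0005 0.0282 0.0829 [ 0.3  0.6 -1.2]
```

Measured in one view, the slot centre is X≈1.6 mm and the slab centre −0.3 mm. It should be at +0.65 mm, so I'll shift +0.9 mm in tool y and go down in steps.

>>> {"fn": "jog_arm", "kwargs": {
  "targets": [
    {"translation": [0.0003,0.0009,0],"turn": [0,0,0]},
    {"translation": [0,0,0],"turn": [0,0,0]},
    {"translation": [0,0,0.003],"turn": [0,0,0]},
    {"translation": [0,0,0.002],"turn": [0,0,0]},
    {"translation": [0,0,0.002],"turn": [0,0,0]},
    {"translation": [0,0,0.001],"turn": [0,0,0]},
    {"translation": [0,0,0],"turn": [0,0,0]},
    {"translation": [0,0,0],"turn": [0,0,0]}
  ]
}}

```text
time_s: 11.8
tcp_pos: [0.5444, -0.2342, 0.0748]
tcp_rot: [2.592, 1.775, -0.0]
force: [0.7, 0.2, -0.4]
width: 0.0076
gripper_force: 59.4
```

```bash
python3 rel.py
```

```text
plate end 708 X [-0.0031  0.0008  0.0044] Y [0.0766 0.0771] z [0.0552 0.103 ]
top 0.0 X [-0.0031  0.0008  0.0044] z 0.1025
top 0.02 X [-0.0032  0.0008  0.0044] z 0.1026
top 0.04 X [-0.0031  0.0008  0.0043] z 0.1024
top 0.06 X [-0.0033  0.0004  0.0042] z 0.1025
walls {-24: 0, -23: 0, -22: 0, -21: 0, -20: 5, -19: 77, -18: 87, -17: 88, -16: 99, -15: 100, -14: 0, -13: 0, -12: 0, -11: 0, -10: 13, -9: 78, -8: 89, -7: 87, -6: 63, -5: 11, -4: 0, -3: 0, -2: 0, -1: 0, 0: 0, 1: 0, 2: 0, 3: 0, 4: 0, 5: 0, 6: 0, 7: 9, 8: 78, 9: 91, 10: 91, 11: 82, 12: 65, 13: 0, 14: 0, 15: 0, 16: 0, 17: 36, 18: 104, 19: 91, 20: 88, 21: 79, 22: 57, 23: 0, 24: 0, 25: 0, 26: 0}
endplate Y [0.0801 0.0859] X [-0.0217  0.0253]
tcp XY 0.0004 0.0285 0.0749 [-0.  -0.8 -1.2]
```

The plate is about 7 mm inside the slot with no contact force. Continuing down to the floor.

>>> {"fn": "jog_arm", "kwargs": {
  "targets": [
    {"translation": [0,0,0.004],"turn": [0,0,0]},
    {"translation": [0,0,0.004],"turn": [0,0,0]},
    {"translation": [0,0,0.004],"turn": [0,0,0]},
    {"translation": [0,0,0.0025],"turn": [0,0,0]},
    {"translation": [0,0,0],"turn": [0,0,0]},
    {"translation": [0,0,0],"turn": [0,0,0]}
  ]
}}

```text
time_s: 12.45
tcp_pos: [0.5443, -0.2342, 0.0602]
tcp_rot: [-2.592, -1.775, 0.0]
force: [0.3, -0.2, -1.3]
width: 0.0074
gripper_force: 59.4
```

>>> {"fn": "jog_arm", "kwargs": {
  "targets": [
    {"translation": [0,0,0.0008],"turn": [0,0,0]},
    {"translation": [0,0,0.0007],"turn": [0,0,0]},
    {"translation": [0,0,0],"turn": [0,0,0]}
  ]
}}

```text
time_s: 12.75
tcp_pos: [0.5443, -0.2342, 0.0588]
tcp_rot: [2.592, 1.775, -0.0]
force: [-0.6, -0.3, -0.4]
width: 0.0074
gripper_force: 59.4
```

```bash
python3 rel.py
```

```text
plate end 626 X [-0.0032  0.0008  0.0044] Y [0.0765 0.0771] z [0.0532 0.0872]
top 0.0 X [-0.0031  0.0008  0.0044] z 0.0865
top 0.02 X [-0.0032  0.0008  0.0047] z 0.0867
top 0.04 X [-0.0031  0.0008  0.0042] z 0.0866
top 0.06 X [-0.003   0.0008  0.0042] z 0.0866
walls {-24: 0, -23: 0, -22: 0, -21: 0, -20: 6, -19: 88, -18: 97, -17: 111, -16: 106, -15: 124, -14: 0, -13: 0, -12: 0, -11: 0, -10: 15, -9: 90, -8: 109, -7: 103, -6: 107, -5: 16, -4: 0, -3: 0, -2: 0, -1: 0, 0: 0, 1: 0, 2: 0, 3: 0, 4: 0, 5: 3, 6: 0, 7: 18, 8: 118, 9: 105, 10: 105, 11: 103, 12: 77, 13: 0, 14: 0, 15: 0, 16: 0, 17: 39, 18: 119, 19: 110, 20: 108, 21: 95, 22: 66, 23: 0, 24: 0, 25: 0, 26: 0}
endplate Y [0.0798 0.086 ] X [-0.0215  0.0255]
tcp XY 0.0004 0.0286 0.0588 [ 0.4  0.  -0.3]
```

>>> {"fn": "jog_arm", "kwargs": {
  "targets": [
    {"translation": [0,0,0.0004],"turn": [0,0,0]},
    {"translation": [0,0,0.0004],"turn": [0,0,0]},
    {"translation": [0,0,0],"turn": [0,0,0]}
  ]
}}

```text
time_s: 13.1
tcp_pos: [0.5444, -0.2342, 0.058]
tcp_rot: [2.592, 1.775, -0.0]
force: [0.2, 0.1, -1.0]
width: 0.0075
gripper_force: 59.4
```

>>> {"fn": "jog_arm", "kwargs": {
  "targets": [
    {"translation": [0,0,0.0004],"turn": [0,0,0]},
    {"translation": [0,0,0.0004],"turn": [0,0,0]},
    {"translation": [0,0,0],"turn": [0,0,0]}
  ]
}}

```text
time_s: 13.4
tcp_pos: [0.5445, -0.2343, 0.0578]
tcp_rot: [2.592, 1.775, 0.0]
force: [-1.6, 0.1, 4.6]
width: 0.0074
gripper_force: 60.4
```

The floor is felt: +4.6 N, and the arm stopped. Releasing.

>>> {"fn": "jog_arm", "kwargs": {
  "targets": [
    {"translation": [0,0,0],"turn": [0,0,0]},
    {"translation": [0,0,0],"turn": [0,0,0]},
    {"translation": [0,0,0],"turn": [0,0,0]},
    {"translation": [0,0,0],"turn": [0,0,0]},
    {"translation": [0,0,0],"turn": [0,0,0]},
    {"translation": [0,0,0],"turn": [0,0,0]}
  ],
  "jaw": 0.03
}}

```text
time_s: 14.0
tcp_pos: [0.5443, -0.2342, 0.0572]
tcp_rot: [-2.592, -1.775, 0.0]
force: [-0.3, 0.1, 0.2]
width: 0.0297
gripper_force: 0.0
```

>>> {"fn": "jog_arm", "kwargs": {
  "targets": [
    {"translation": [0,0,-0.01],"turn": [0,0,0]},
    {"translation": [0,0,-0.02],"turn": [0,0,0]},
    {"translation": [0,0,-0.03],"turn": [0,0,0]},
    {"translation": [0,0,-0.03],"turn": [0,0,0]},
    {"translation": [0,0,0],"turn": [0,0,0]},
    {"translation": [0,0,0],"turn": [0,0,0]}
  ]
}}

```text
time_s: 14.6
tcp_pos: [0.545, -0.2345, 0.1486]
tcp_rot: [2.59, 1.774, 0.002]
force: [0.3, 0.5, -1.0]
width: 0.0302
gripper_force: 0.0
```

```bash
python3 rel.py
```

```text
plate end 182 X [-0.0034  0.0002  0.0045] Y [0.0756 0.0768] z [0.0482 0.0861]
top 0.0 X [-0.0031  0.0001  0.004 ] z 0.0856
top 0.02 X [-0.003   0.0005  0.0039] z 0.0856
top 0.04 X [-0.0028  0.0002  0.0039] z 0.0856
top 0.06 X [-0.0027  0.0009  0.0045] z 0.0856
walls {-24: 0, -23: 0, -22: 0, -21: 0, -20: 12, -19: 44, -18: 47, -17: 45, -16: 53, -15: 42, -14: 0, -13: 0, -12: 0, -11: 0, -10: 11, -9: 40, -8: 40, -7: 53, -6: 48, -5: 9, -4: 0, -3: 0, -2: 0, -1: 0, 0: 0, 1: 0, 2: 0, 3: 0, 4: 0, 5: 2, 6: 4, 7: 26, 8: 40, 9: 41, 10: 52, 11: 50, 12: 23, 13: 0, 14: 0, 15: 0, 16: 0, 17: 25, 18: 50, 19: 48, 20: 48, 21: 43, 22: 24, 23: 0, 24: 0, 25: 0, 26: 0}
endplate Y [0.0805 0.0858] X [-0.0222  0.0256]
tcp XY 0.0001 0.0286 0.1474 [-0.7 -0.3 -1.2]
```

The plate stands on the floor (top at 85.6 mm) and is free. The carrier hasn't moved. Now I'll close the fingers and go behind the tall end plate.

>>> {"fn": "jog_arm", "kwargs": {
  "targets": [
    {"translation": [0.03,0,0],"turn": [0,0,0]},
    {"translation": [0.03,0.0015,0],"turn": [0,0,0]},
    {"translation": [0.03,0,0],"turn": [0,0,0]},
    {"translation": [0,0,0],"turn": [0,0,0]},
    {"translation": [0,0,0.03],"turn": [0,0,0]},
    {"translation": [0,0,0.03],"turn": [0,0,0]},
    {"translation": [0,0,0.03],"turn": [0,0,0]},
    {"translation": [0,0,0.022],"turn": [0,0,0]},
    {"translation": [0,0,0],"turn": [0,0,0]},
    {"translation": [0,0,0],"turn": [0,0,0]}
  ],
  "jaw": 0.0
}}

```text
time_s: 15.65
tcp_pos: [0.5774, -0.1511, 0.0346]
tcp_rot: [-2.591, -1.774, 0.002]
force: [0.1, 0.6, 0.9]
width: 0.0001
gripper_force: 0.0
```

Run:
```python
from h import *
exec(open('rel.py').read().split('d=grab')[0].split('\n',1)[1])
s=env.get_state();p=s['tcp_pos'][:2]-c;print('tcp XY',(p@ex).round(4),(p@ey).round(4),s['tcp_pos'][2].round(4),s['force'].round(1),s['width'])
d=grab('scene');f=d['frame'];cv2.imwrite('pics/s2.png',cv2.resize(f[160:260,260:400],None,fx=5,fy=5,interpolation=cv2.INTER_CUBIC))
```

```text
tcp XY 0.0011 0.118 0.0346 [0.1 0.6 0.9] 0.00013938748695394162
```

View pics/s2.png

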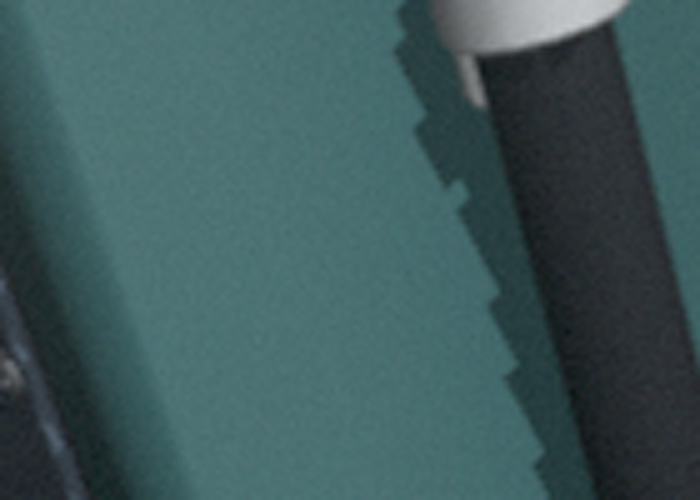

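In this view the arm hides the carrier (a teal link fills the frame), so I'll rely on force and wrist measurements from here. The expected contact is TCP Y≈0.0965, so I'll approach and push slowly.

>>> {"fn": "jog_arm", "kwargs": {
  "targets": [
    {"translation": [-0.008,0,0],"turn": [0,0,0]},
    {"translation": [-0.006,0,0],"turn": [0,0,0]},
    {"translation": [-0.003,0,0],"turn": [0,0,0]},
    {"translation": [-0.002,0,0],"turn": [0,0,0]},
    {"translation": [-0.002,0,0],"turn": [0,0,0]},
    {"translation": [-0.002,0,0],"turn": [0,0,0]},
    {"translation": [-0.002,0,0],"turn": [0,0,0]},
    {"translation": [-0.002,0,0],"turn": [0,0,0]},
    {"translation": [-0.002,0,0],"turn": [0,0,0]},
    {"translation": [-0.002,0,0],"turn": [0,0,0]},
    {"translation": [-0.002,0,0],"turn": [0,0,0]},
    {"translation": [-0.001,0,0],"turn": [0,0,0]},
    {"translation": [0,0,0],"turn": [0,0,0]}
  ]
}}

```text
time_s: 17.0
tcp_pos: [0.5658, -0.1828, 0.0352]
tcp_rot: [-2.592, -1.775, 0.001]
force: [0.1, -0.8, -0.0]
width: 0.0003
gripper_force: 0.0
```

```bash
python3 rel.py | grep -v walls
python3 - <<'E'
from h import *
exec(open('rel.py').read().split('d=grab')[0].split('\n',1)[1])
d=dict(np.load('wrist.npz'));W=world(d);q=W[...,:2]-c;X=q@ex;Y=q@ey;Z=W[...,2]
k=(Z>.058)&(Z<.069)&(Y>.04)&(Y<.11)&(abs(X)<.032)
h,b=np.histogram(Y[k],np.arange(.04,.111,.002));print(dict(zip((b*1000).round().astype(int).tolist(),h.tolist())))
E
```

```text
plate end 62 X [-0.0099  0.0029  0.0119] Y [0.0754 0.1023] z [0.0635 0.1273]
top 0.06 X [-0.0006  0.0022  0.0048] z 0.0796
endplate Y [0.0893 0.09  ] X [-0.0114  0.0155]
tcp XY 0.0017 0.0844 0.0352 [ 0.5  0.4 -0.9]
{40: 0, 42: 0, 44: 0, 46: 0, 48: 0, 50: 0, 52: 0, 54: 0, 56: 0, 58: 0, 60: 3, 62: 95, 64: 1, 66: 0, 68: 0, 70: 0, 72: 0, 74: 0, 76: 0, 78: 0, 80: 0, 82: 0, 84: 0, 86: 0, 88: 107, 90: 204, 92: 139, 94: 254, 96: 0, 98: 0, 100: 0, 102: 0, 104: 0, 106: 0, 108: 0}
```

Run:
```python
from h import *
exec(open('rel.py').read().split('d=grab')[0].split('\n',1)[1])
for n in('wrist','top'):
    d=dict(np.load('wrist.npz')) if n=='wrist' else grab('top');W=world(d);q=W[...,:2]-c;X=q@ex;Y=q@ey;Z=W[...,2]
    for lo,hi in((.012,.03),(.03,.045),(.045,.056),(.056,.069),(.069,.08),(.08,.09)):
        k=(Z>lo)&(Z<hi)&(Y>-.1)&(Y<.13)&(abs(X)<.032)
        if k.sum()>5:print(n,lo,k.sum(),'X',np.percentile(X[k],[2,50,98]).round(4),'Y',np.percentile(Y[k],[2,50,98]).round(4))
```

```text
wrist 0.012 1597 X [-0.0318 -0.0254  0.0312] Y [0.0509 0.0773 0.1297]
wrist 0.03 712 X [-0.0223  0.0017  0.026 ] Y [0.0712 0.0729 0.0945]
wrist 0.045 813 X [-0.0218  0.0022  0.0256] Y [0.0713 0.0902 0.0946]
wrist 0.056 910 X [-0.0111  0.0018  0.0151] Y [0.0624 0.0911 0.0947]
wrist 0.069 1398 X [-0.018   0.0018  0.0224] Y [0.0623 0.0908 0.0969]
wrist 0.08 3481 X [-0.0306 -0.0006  0.0309] Y [0.0748 0.0948 0.0969]
top 0.012 375 X [-0.0302 -0.0055  0.0316] Y [-0.096  -0.0274  0.0259]
top 0.03 34 X [-0.0243 -0.0057  0.016 ] Y [-0.0412 -0.0139  0.0264]
top 0.045 227 X [-0.0209 -0.0056  0.0201] Y [-0.0457 -0.0144  0.0231]
top 0.056 7 X [-0.0057 -0.0056 -0.0055] Y [-0.0353 -0.0001  0.0216]
top 0.069 11 X [-0.0056  0.0035  0.0045] Y [-0.03   -0.0045  0.0229]
top 0.08 79 X [-0.0056 -0.0015  0.0027] Y [-0.036  -0.0054  0.0228]
```

The wrist view shows the end plate's outer face at Y≈0.0727, so travel is ≈0.053 and about 12 mm remain. The face lies 11.6 mm ahead of the TCP. Continuing slowly.

>>> {"fn": "jog_arm", "kwargs": {
  "targets": [
    {"translation": [-0.001,0,0],"turn": [0,0,0]},
    {"translation": [-0.001,0,0],"turn": [0,0,0]},
    {"translation": [-0.001,0,0],"turn": [0,0,0]},
    {"translation": [-0.001,0,0],"turn": [0,0,0]},
    {"translation": [-0.001,0,0],"turn": [0,0,0]},
    {"translation": [-0.001,0,0],"turn": [0,0,0]},
    {"translation": [-0.001,0,0],"turn": [0,0,0]},
    {"translation": [-0.001,0,0],"turn": [0,0,0]},
    {"translation": [0,0,0],"turn": [0,0,0]}
  ]
}}

```text
time_s: 18.0
tcp_pos: [0.5633, -0.189, 0.0352]
tcp_rot: [-2.591, -1.775, -0.001]
force: [0.0, 1.9, -1.0]
width: 0.0001
gripper_force: 1.1
```

```bash
cat > face.py <<'E'
from h import *
exec(open('rel.py').read().split('d=grab')[0].split('\n',1)[1])
d=grab('wrist');W=world(d);q=W[...,:2]-c;X=q@ex;Y=q@ey;Z=W[...,2]
k=(Z>.030)&(Z<.06)&(Y>.03)&(Y<.085)&(abs(X)<.026)&(abs(X-.0018)>.014);print('face',k.sum(),np.percentile(Y[k],[5,50,95]).round(4))
hsv=cv2.cvtColor(d['frame'],cv2.COLOR_BGR2HSV);b=((hsv[...,0]>12)&(hsv[...,0]<32)&(hsv[...,1]>90)&(abs(X)<.045)&(abs(Y)<.14)&(Z<.04)).astype(np.uint8)
n,l,s,cc=cv2.connectedComponentsWithStats(b)
for i in range(1,n):
    if s[i,4]>8:
        p=ray(d,*cc[i],.028)[:2]-c;print('brass',s[i,4],(p@ex).round(4),(p@ey).round(4))
s=env.get_state();p=s['tcp_pos'][:2]-c;print('tcp',(p@ex).round(4),(p@ey).round(4),s['tcp_pos'][2].round(4),s['force'].round(1),s['time_s'])
E
python3 face.py
```

```text
face 625 [0.0648 0.0655 0.0675]
brass 81 -0.0329 0.0676
brass 87 0.0367 0.0675
tcp 0.0017 0.0771 0.0352 [-0.1  2.5 -0.6] 18.05
```

>>> {"fn": "jog_arm", "kwargs": {
  "targets": [
    {"translation": [-0.0007,0,0],"turn": [0,0,0]},
    {"translation": [-0.0007,0,0],"turn": [0,0,0]},
    {"translation": [-0.0006,0,0],"turn": [0,0,0]},
    {"translation": [0,0,0],"turn": [0,0,0]}
  ]
}}

```text
time_s: 18.45
tcp_pos: [0.5623, -0.1925, 0.0352]
tcp_rot: [2.592, 1.775, -0.001]
force: [1.0, 0.1, 0.0]
width: -0.0001
gripper_force: 0.0
```

```bash
python3 face.py
```

```text
face 630 [0.061  0.0618 0.0638]
brass 83 -0.033 0.0676
brass 93 0.0368 0.0675
tcp 0.0021 0.0739 0.0353 [0.3 0.4 0.4] 18.5
```

The face is now at 0.0618 against a target of 0.0615. The force dropped to zero and the carrier ran ahead of the finger, so it has clicked in. Backing off, rising and verifying.

>>> {"fn": "jog_arm", "kwargs": {
  "targets": [
    {"translation": [0.005,0,0],"turn": [0,0,0]},
    {"translation": [0.02,0,0],"turn": [0,0,0]},
    {"translation": [0.01,0,0],"turn": [0,0,0]},
    {"translation": [0,0,-0.03],"turn": [0,0,0]},
    {"translation": [0,0,-0.035],"turn": [0,0,0]},
    {"translation": [0,0,-0.035],"turn": [0,0,0]},
    {"translation": [0,0,-0.035],"turn": [0,0,0]},
    {"translation": [-0.035,0,-0.02],"turn": [0,0,0]},
    {"translation": [-0.035,0,0],"turn": [0,0,0]},
    {"translation": [-0.035,0,0],"turn": [0,0,0]},
    {"translation": [-0.035,0,0],"turn": [0,0,0]},
    {"translation": [-0.03,0,0],"turn": [0,0,0]},
    {"translation": [0,0,0],"turn": [0,0,0]},
    {"translation": [0,0,0],"turn": [0,0,0]}
  ]
}}

```text
time_s: 19.9
tcp_pos: [0.5133, -0.318, 0.1901]
tcp_rot: [-2.593, -1.773, 0.0]
force: [-0.0, -0.6, 0.3]
width: -0.0004
gripper_force: 0.0
```

Run:
```python
from h import *
exec(open('rel.py').read().split('d=grab')[0].split('\n',1)[1])
d=grab('wrist');W=world(d);q=W[...,:2]-c;X=q@ex;Y=q@ey;Z=W[...,2];f=d['frame']
hsv=cv2.cvtColor(f,cv2.COLOR_BGR2HSV)
k=(Z>.061)&(Z<.068)&(Y>.03)&(Y<.09)&(abs(X)<.03)&(hsv[...,1]<70);print('endplate top',k.sum(),np.percentile(Y[k],[2,50,98]).round(4),np.percentile(X[k],[2,98]).round(4))
b=((hsv[...,0]>12)&(hsv[...,0]<32)&(hsv[...,1]>90)&(abs(X)<.045)&(abs(Y)<.14)&(Z<.04)).astype(np.uint8)
n,l,s,cc=cv2.connectedComponentsWithStats(b)
for i in range(1,n):
    if s[i,4]>5:
        p=ray(d,*cc[i],.028)[:2]-c;print('brass',s[i,4],(p@ex).round(4),(p@ey).round(4))
m=(hsv[...,0]<20)&(hsv[...,1]>90)&(abs(X)<.012)&(abs(Y)<.07)&(Z>.08)&(Z<.09)
Q=np.float32(np.c_[X[m],Y[m]]*1000);print('plate',len(Q),cv2.minAreaRect(Q),np.median(Z[m]),np.percentile(Q,[2,98],axis=0))
print(env.get_state()['tcp_pos'],env.get_state()['force'])
```

```text
endplate top 478 [0.0554 0.0582 0.0614] [-0.022   0.0256]
brass 25 -0.0338 0.0644
brass 27 0.0373 0.0645
brass 32 -0.0321 0.0012
brass 7 0.0327 0.0034
brass 17 0.0372 0.0003
brass 15 -0.0336 -0.0637
brass 16 0.0376 -0.0638
plate 1236 ((0.5974493026733398, 3.2727699279785156), (98.07069396972656, 8.442999839782715), 89.4825439453125) 0.0851295335245533 [[ -3.54510484 -43.02673721]
 [  4.68917856  50.7549366 ]]
[ 0.51357596 -0.31717928  0.19010942] [-0.38458505  0.58574008  0.50267039]
```

Run:
```python
from h import *
exec(open('rel.py').read().split('d=grab')[0].split('\n',1)[1])
d=dict(np.load('wrist.npz'));W=world(d);q=W[...,:2]-c;X=q@ex;Y=q@ey;Z=W[...,2];f=d['frame']
hsv=cv2.cvtColor(f,cv2.COLOR_BGR2HSV)
for x0 in(-.0325,.0355):
    k=(abs(X-x0)<.005)&(abs(Y)<.012)&(Z>.012)&(Z<.04)&(hsv[...,1]>70)
    for v,u in np.argwhere(k): print(u,v,hsv[v,u],(X[v,u]*1000).round(1),(Y[v,u]*1000).round(1),(Z[v,u]*1000).round(1))
    print()
# end-plate edges by row profile along the middle columns
for xc in(-.012,.014):
    k=(abs(X-xc)<.002)&(Y>.045)&(Y<.075);r=[(round(1000*np.median(Y[v,k[v]]),1),round(1000*np.median(Z[v,k[v]]),1)) for v in range(400) if k[v].sum()>2];print(r)
    k=(abs(X-xc)<.002)&(Y<-.045)&(Y>-.075);r=[(round(1000*np.median(Y[v,k[v]]),1),round(1000*np.median(Z[v,k[v]]),1)) for v in range(400) if k[v].sum()>2];print(r)
```

```text
288 120 [ 26 101 146] -30.4 4.1 16.8
287 121 [ 22 109 140] -30.6 3.6 25.1
288 121 [ 26 128 160] -29.6 3.7 25.7
289 121 [ 26 112 166] -28.6 3.6 24.8
290 121 [ 25  71 169] -27.5 3.6 25.3
284 122 [ 16  73 112] -34.6 2.2 18.3
287 122 [ 20 120 136] -30.7 2.6 24.7
288 122 [ 22 138 146] -29.6 2.6 25.3
289 122 [ 22 133 148] -28.6 2.6 25.0
290 122 [ 20 100 150] -27.5 2.7 26.0
282 123 [ 18  96 125] -36.5 1.3 20.2
283 123 [ 19 129 130] -34.7 1.7 26.5
284 123 [ 19 144 126] -33.7 1.7 26.1
285 123 [ 19 131 113] -32.6 1.7 26.3
286 123 [ 17 105 104] -32.3 1.3 20.2
287 123 [ 17  94 117] -30.6 1.7 26.1
288 123 [ 19 105 121] -29.6 1.7 26.3
289 123 [ 18 102 123] -28.6 1.7 26.0
282 124 [ 19 129 134] -35.7 0.8 26.9
283 124 [ 20 150 139] -34.6 0.8 27.0
284 124 [ 20 153 138] -33.6 0.8 26.8
285 124 [ 20 153 128] -32.6 0.8 26.7
286 124 [ 18 118 104] -32.0 0.5 23.4
282 125 [ 19 127 135] -35.7 -0.2 27.0
283 125 [ 20 153 138] -34.6 -0.1 28.1
284 125 [ 20 151 140] -33.7 -0.2 26.9
285 125 [ 19 155 133] -32.4 -0.1 28.9
286 125 [ 18 106 108] -31.8 -0.4 24.9
282 126 [ 18 115 131] -35.7 -1.2 27.4
283 126 [ 19 145 135]
[... 14858 characters left out ...]
 np.float64(273.6)), (np.float64(-45.8), np.float64(273.6)), (np.float64(-45.5), np.float64(274.2)), (np.float64(-45.3), np.float64(274.6)), (np.float64(-45.4), np.float64(274.8)), (np.float64(-45.3), np.float64(275.3)), (np.float64(-45.6), np.float64(275.3)), (np.float64(-45.6), np.float64(275.6)), (np.float64(-45.5), np.float64(275.9)), (np.float64(-45.3), np.float64(276.4)), (np.float64(-45.2), np.float64(276.7)), (np.float64(-45.5), np.float64(276.8)), (np.float64(-45.5), np.float64(277.1)), (np.float64(-45.3), np.float64(277.5)), (np.float64(-45.3), np.float64(277.8)), (np.float64(-45.2), np.float64(278.1)), (np.float64(-45.2), np.float64(278.4)), (np.float64(-45.1), np.float64(278.7))]
```

Comparing in one view: the slot's inner faces are at +55.5 and −50.5 mm, so the centre is at +2.5 mm, while the pins centre at ≈+0.2 mm. The carrier is ≈2.3 mm short (travel ≈0.0627). That's marginal, so I'll go back and nudge it home.

>>> {"fn": "jog_arm", "kwargs": {
  "targets": [
    {"translation": [0.035,0,0],"turn": [0,0,0]},
    {"translation": [0.035,0,0],"turn": [0,0,0]},
    {"translation": [0.035,0,0],"turn": [0,0,0]},
    {"translation": [0.035,0,0],"turn": [0,0,0]},
    {"translation": [0.03,0,0],"turn": [0,0,0]},
    {"translation": [0,0,0.02],"turn": [0,0,0]},
    {"translation": [0,0,0.035],"turn": [0,0,0]},
    {"translation": [0,0,0.035],"turn": [0,0,0]},
    {"translation": [0,0,0.035],"turn": [0,0,0]},
    {"translation": [0,0,0.03],"turn": [0,0,0]},
    {"translation": [-0.01,0,0],"turn": [0,0,0]},
    {"translation": [-0.012,0,0],"turn": [0,0,0]},
    {"translation": [-0.006,0,0],"turn": [0,0,0]},
    {"translation": [-0.003,0,0],"turn": [0,0,0]},
    {"translation": [0,0,0],"turn": [0,0,0]},
    {"translation": [0,0,0],"turn": [0,0,0]}
  ]
}}

```text
time_s: 21.55
tcp_pos: [0.5643, -0.1885, 0.0362]
tcp_rot: [2.591, 1.774, 0.001]
force: [0.9, 0.7, -0.2]
width: 0.0003
gripper_force: 0.0
```

```bash
python3 face.py
```

```text
face 406 [0.0609 0.0617 0.0641]
brass 82 -0.0329 0.0676
brass 90 0.0368 0.0676
tcp 0.0022 0.0786 0.0359 [-0.2  0.4 -0.1] 21.6
```

>>> {"fn": "jog_arm", "kwargs": {
  "targets": [
    {"translation": [-0.002,0,0],"turn": [0,0,0]},
    {"translation": [-0.002,0,0],"turn": [0,0,0]},
    {"translation": [-0.001,0,0],"turn": [0,0,0]},
    {"translation": [-0.0007,0,0],"turn": [0,0,0]},
    {"translation": [-0.0007,0,0],"turn": [0,0,0]},
    {"translation": [-0.0006,0,0],"turn": [0,0,0]},
    {"translation": [0,0,0],"turn": [0,0,0]}
  ]
}}

```text
time_s: 22.3
tcp_pos: [0.5612, -0.1947, 0.0351]
tcp_rot: [-2.592, -1.775, 0.0]
force: [0.1, 0.5, 0.3]
width: 0.0002
gripper_force: 0.0
```

```bash
python3 face.py
```

```text
face 579 [0.0579 0.0586 0.0606]
brass 83 -0.0329 0.0677
brass 95 0.0368 0.0674
tcp 0.0018 0.0715 0.0352 [ 0.1 -0.6  0. ] 22.35
```

The face jumped to 0.0586, about 1.2 mm ahead of the finger. That is the click drawing it in, at travel ≈0.0655. Backing off and verifying from above.

>>> {"fn": "jog_arm", "kwargs": {
  "targets": [
    {"translation": [0.005,0,0],"turn": [0,0,0]},
    {"translation": [0.02,0,0],"turn": [0,0,0]},
    {"translation": [0.01,0,0],"turn": [0,0,0]},
    {"translation": [0,0,-0.03],"turn": [0,0,0]},
    {"translation": [0,0,-0.035],"turn": [0,0,0]},
    {"translation": [0,0,-0.035],"turn": [0,0,0]},
    {"translation": [0,0,-0.035],"turn": [0,0,0]},
    {"translation": [-0.035,0,-0.02],"turn": [0,0,0]},
    {"translation": [-0.035,0,0],"turn": [0,0,0]},
    {"translation": [-0.035,0,0],"turn": [0,0,0]},
    {"translation": [-0.035,0,0],"turn": [0,0,0]},
    {"translation": [-0.03,0,0],"turn": [0,0,0]},
    {"translation": [0,0,0],"turn": [0,0,0]},
    {"translation": [0,0,0],"turn": [0,0,0]}
  ]
}}

```text
time_s: 23.75
tcp_pos: [0.5123, -0.3206, 0.1901]
tcp_rot: [-2.593, -1.773, -0.0]
force: [0.5, -0.2, -0.2]
width: 0.0001
gripper_force: 0.0
```

Run:
```python
from h import *
exec(open('rel.py').read().split('d=grab')[0].split('\n',1)[1])
d=grab('wrist');W=world(d);q=W[...,:2]-c;X=q@ex;Y=q@ey;Z=W[...,2]
hsv=cv2.cvtColor(d['frame'],cv2.COLOR_BGR2HSV)
s=(abs(X-.001)<.017)&(Z>.030)&(Z<.045)&(hsv[...,1]<70)
print('inner faces',np.median(Y[s&(abs(Y-.054)<.006)]).round(4),np.median(Y[s&(abs(Y+.052)<.006)]).round(4))
b=((hsv[...,0]>12)&(hsv[...,0]<32)&(hsv[...,1]>90)&(abs(X)<.045)&(abs(Y)<.14)&(Z<.04)).astype(np.uint8)
n,l,st,cc=cv2.connectedComponentsWithStats(b)
for i in range(1,n):
    if st[i,4]>5:
        p=ray(d,*cc[i],.028)[:2]-c;print('brass',st[i,4],(p@ex).round(4),(p@ey).round(4))
m=(hsv[...,0]<20)&(hsv[...,1]>90)&(abs(X)<.012)&(abs(Y)<.07)&(Z>.08)&(Z<.09)
print('plate',np.percentile(X[m],[2,98]),np.percentile(Y[m],[1,99]),np.median(Z[m]))
```

```text
inner faces 0.0523 -0.0536
brass 27 -0.0338 0.0644
brass 26 0.0373 0.0643
brass 31 -0.0319 0.0
brass 27 0.0359 0.0004
brass 13 -0.0335 -0.0638
brass 15 0.0373 -0.0639
plate [-0.00349922  0.00468375] [-0.04741895  0.04797368] 0.08508293420845356
```

The carrier centre is now within 1 mm of the middle pins, and the plate is upright and centred in the slot. Handing in.

```bash
python3 -c "
from station import env
print(env.job_done())"
```

```text
the job is handed in; nothing more can be done
None
```

The job is handed in, though it returned no verdict: by my last measurement the plate stands free on the floor of the middle slot, and the carrier rests at the middle station (travel about 0.066 m) with the arm clear.

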